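# Shut the bench feed valve and back it off two turns

## Task

Reset the larger of the two handwheel valves on the lab bench: turn it clockwise (seen from above) until it is shut firmly against its stop, then back it off exactly two full turns. Finish while still gripping its upright crank handle, keeping it still at that setting; leave the smaller valve and the racks, boxes and bottle where they are.

Things in the scene. Friction and masses are not known exactly. Their poses are not given: they have to be found in the camera images.
- wheel (a joint): the larger valve's handwheel turns about a vertical axis: 0 rad = shut, hard against its stop; grows as it opens, anticlockwise seen from above (one turn = 6.283); range 0 to 22 rad. It can start anywhere from 0.8 to 5.5 rad. Plain friction of about 0.08 N m, no spring: it stays where it is left
- wheel_hub (a point): centre of the larger handwheel (grey painted, three spokes, rim circle radius 55 mm to the middle of its 12 mm thick rim) on its vertical axis, 85 mm above the bench; rim top 6 mm and hub top at most 15 mm above this point. The valve is bolted to the bench; it may stand left or right, and the direction of the handle when shut varies
- wheel_hold (a point): point to grip on the larger valve's crank handle: on the handle's axis, 36 mm above the wheel centre, 121 mm above the bench
- wheel_grip: crank handle of the larger valve: black upright round grip, diameter 22 mm, 50 mm tall, standing on the rim 55 mm from the wheel's axis and always upright; it spins freely on its own pin, so a gripper that holds it can lead it round in a circle without turning itself. Origin at the centre of its lower end, 93 mm above the bench (top at 143 mm); its x and y axes spin with it and mean nothing
- smallwheel_grip: crank handle of the smaller valve (rim circle radius 38 mm, wheel 68 mm above the bench, same build), to be left alone: black upright grip, diameter 16 mm, 38 mm tall; origin at the centre of its lower end, 76 mm above the bench
- tuberack: low orange rack of microtubes, 120 x 64 x 30 mm high, standing between the two valves; loose bystander, origin at the centre of its underside
- farrack: low blue rack of microtubes, 64 x 134 x 30 mm high, beyond the valves; loose bystander, origin at the centre of its underside
- bigrack: red block with six capped tubes, 60 x 90 x 82 mm high, beyond the valves; loose bystander, origin at the centre of its underside
- washbottle: amber wash bottle, diameter 68 mm, 190 mm high with its bent spout, beyond the valves; loose bystander, origin at the centre of its underside
- storagebox: yellow lidded storage box, 88 x 123 x 58 mm high, to the left; loose bystander, origin at the centre of its underside
- tipbox: blue pipette-tip box with clear lid, 120 x 85 x 80 mm high, to the right; loose bystander, origin at the centre of its underside

How it is judged:
On the way:
1. the larger valve is shut against its stop (within 0.06 rad) (value of joint wheel below 0.06 rad), for 0.1 s.
At the end, for the whole second after the job is handed in: After having been shut, the larger valve stands two full turns open (12.57 rad, within 0.26 rad or 15 degrees), still, and the fingers grip its crank handle: contact force above 3 N, TCP within 20 mm of the handle's axis sideways and within 35 mm of the grip point (value of joint wheel between 12.306 and 12.826 rad and velocity of joint wheel between -0.1 and 0.1 rad/s and contact force between the fingers and wheel_grip above 3 N and horizontal distance between the grasp point and wheel_hold below 0.02 m and distance between the grasp point and wheel_hold below 0.035 m); the arm keeps its last pose, push and grip.
It fails at once if the smaller valve is turned (its handle moves more than 15 mm) (distance of smallwheel_grip from where it was at the start of the episode above 0.015 m).
It fails at once if a rack, box or bottle is disturbed (moved more than 20 mm) (distance of any of tuberack, farrack, bigrack, washbottle, storagebox, tipbox from where it was at the start of the episode above 0.02 m).
It also fails if it takes over 51 s, if anything falls off the work surface, if the arm or the gripper's body presses on something with over 40 N, if the wrist force passes 120 N, or if a joint passes its speed limit or range.

## Robot

A 6-joint arm with a two-finger parallel gripper is mounted at the origin on the work surface. World frame = base frame: x ahead of the robot, y to its left, z up, the work surface at z = 0. Lengths are in m, angles in rad, forces in N, time in s.
With the tool pointing down it reaches from about 0.2 to 0.875 m from the base axis. Payload 3.4 kg.
Tool frame: the origin (TCP) lies between the finger pads, 19 mm behind the fingertips; this is the grasp point; z points along the fingers, y is the line along which they close (so a half turn about z gives the same grasp; the last joint's range is limited). The gripper opens to 94 mm and grips with 3 to 60 N. Pads are 16 mm wide; open, the fingers measure 119 mm over their backs; the gripper's body (75 mm by 177 mm) begins 78 mm behind the grasp point.
Start: joints at [1.044, 0.276, 1.505, -0, 1.361, -0.121], TCP at [0.227, 0.528, 0.224] pointing down, gripper open.
Joint ranges: [-2.89, 2.89], [-0.75, 2.08], [0.22, 2.7], [-1.18, 4.32], [0.11, 2.71], [-2.7, 2.7]. Speed limits (rad/s): [2.57, 2.57, 3.14, 3.14, 3.14, 3.14].

## Interface

Orientations are given as a unit quaternion [w, x, y, z].
In Python, from plant import r, gripper_to, inverse_kinematics, vision, models, telemetry gives the robot as it stands. Calls block until the motion is done:
- r.move_to(position, orientation): joint-space move of the TCP to a pose.
- r.move_l(position, rot=None, vel=0.15, guard=None): straight line of the TCP; rot=None keeps the orientation; vel is the mean speed in m/s. With guard (N) it stops when the force on the tool has changed by that much, and returns True; else False.
- r.movej(angles): joint-space move.
- gripper_to(opening, f_grip=None): finger opening in m; f_grip is the grip in N (None keeps the last); returns when the fingers have stopped.
- r.hold(seconds).
- inverse_kinematics(position, orientation): joint angles nearest the present ones, or None.
- vision.snapshot(name): name is "scene" or "top" or "wrist"; returns the picture (420x560x3 uint8, red, green, blue); there is no depth.
- vision.get_calibration(name): a dict with "fx", "fy", "cx", "cy" (pixels), "position" and "orientation" of the camera in the world. Camera axes: x right, y down, z forward; pixel columns grow to the right and rows downward; lengths in m; the calibration is good to about 2 mm. A picture is of the moment at which its call begins: read the wrist's pose just before it. get_calibration takes no time and is no camera call; for the wrist camera it gives the pose at the moment of the call.
A pose or a line that the arm cannot do raises r.PlanningError and nothing moves.
- r.sign_off(): hands the job in; it is judged then, once.
Trained networks look in the newest picture that a camera, given by its name, has taken for a name from the list of things; names that differ only in an ending like _2 or _b are one class to them, and where a whole thing is asked for, a point or a joint stands for the part that bears it (a point fixed in the world has none). Each returns a list of dicts, best first, with "score" (0 to 1); they miss things now and then, are a little off and sometimes report something else, mostly with a low value. They report only what shows in the picture. A call takes as long as a camera call.
- models.boxes_of(thing, camera): "at" ([x, y, z] in m, in world coordinates, good to about 4 mm: the middle of the surface that is visible of it).
- models.regions_of(thing, camera): "pixels" (420x560 bool, what is visible of it).
- models.mark_of(thing, camera): "at" ([x, y, z] in m, in world coordinates, good to about 4 mm: a listed point, or the origin of a listed thing).
Readings, each from a call of its own:
- telemetry.current_t(): time.
- telemetry.current_joints(): joint angles.
- telemetry.current_dq(): joint speeds.
- telemetry.current_joint_efforts(): joint torques, N m.
- telemetry.current_ee_pos(): TCP position.
- telemetry.current_tool_rot(): TCP orientation.
- telemetry.current_wrist_force(): force on the tool from outside, world axes, zero at the start.
- telemetry.current_torque(): the same for the moment, N m.
- telemetry.current_opening(): finger opening in m.
- telemetry.current_finger_force(): force on a finger pad.
Only numpy, scipy, OpenCV 4.12 (cv2) and the standard library are available. Lean on these libraries where they do the work, as an engineer would, in place of code of your own. Each camera call takes 0.05 s, during which the arm holds its last target. There are 200 camera calls.

## Working session

There is one attempt and no reset: what is moved stays moved. The work goes in short steps, each a Python script; the robot and the scene stay as the last script left them, time stands still between calls to the robot, and variables do not carry over. Pictures are saved under pics/ and viewed, at most 10 in all, crops included, and the job is handed in when it is done.

```bash
ls; mkdir -p pics
python3 - <<'E'
from plant import r, vision, models, telemetry
import cv2, numpy as np
ims=[]
for c in ["top","scene"]:
    im=vision.snapshot(c); cv2.imwrite(f"pics/{c}0.png",im[:,:,::-1])
    for n in ["wheel_hub","wheel_hold","wheel_grip","smallwheel_grip"]:
        print(c,n,[(np.round(d["at"],3),round(d["score"],2)) for d in models.mark_of(n,c)][:3])
for n in ["tuberack","farrack","bigrack","washbottle","storagebox","tipbox"]:
    print(n,[(np.round(d["at"],3),round(d["score"],2)) for d in models.mark_of(n,"top")][:2])
print(telemetry.current_t(),telemetry.current_tool_rot())
E
```

```text
pics
top wheel_hub [(array([ 0.568, -0.146,  0.087]), 0.96)]
top wheel_hold [(array([ 0.577, -0.198,  0.118]), 0.44)]
top wheel_grip [(array([ 0.581, -0.199,  0.096]), 0.45)]
top smallwheel_grip [(array([0.554, 0.121, 0.076]), 0.43)]
scene wheel_hub [(array([ 0.568, -0.147,  0.084]), 0.77)]
scene wheel_hold [(array([ 0.575, -0.202,  0.121]), 0.5), (array([0.778, 0.004, 0.002]), 0.2)]
scene wheel_grip [(array([ 0.583, -0.2  ,  0.093]), 0.64)]
scene smallwheel_grip []
tuberack [(array([0.549, 0.003, 0.002]), 0.64)]
farrack [(array([ 0.761, -0.2  , -0.   ]), 0.78)]
bigrack [(array([0.767, 0.158, 0.002]), 0.69), (array([ 0.579, -0.203,  0.119]), 0.54)]
washbottle [(array([ 0.776,  0.002, -0.001]), 0.89), (array([ 0.756, -0.196, -0.001]), 0.18)]
storagebox [(array([ 0.439,  0.43 , -0.002]), 0.89), (array([0.764, 0.161, 0.002]), 0.55)]
tipbox [(array([ 0.511, -0.437,  0.002]), 0.93)]
0.8 [1.84517722e-05 2.01501164e-01 9.79488273e-01 5.32386256e-05]
```

View pics/top0.png

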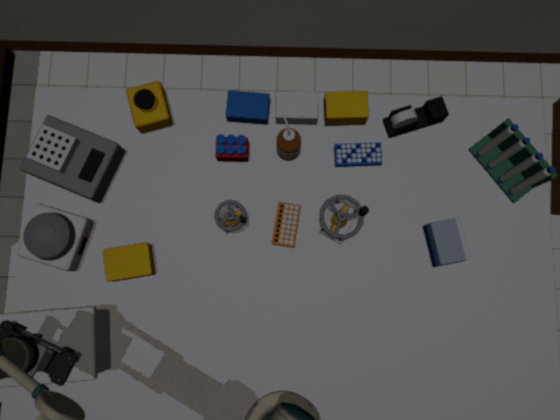

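View pics/scene0.png

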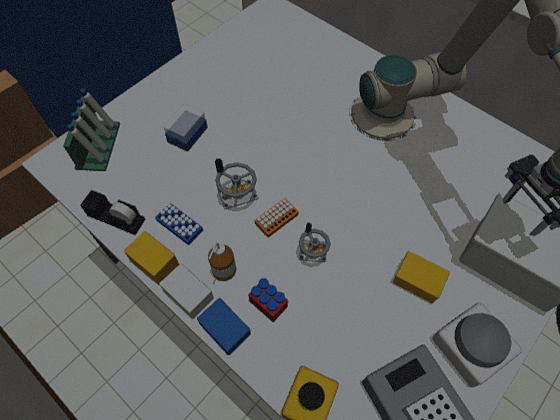

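The top view shows the larger valve at about (342,217) px with its handle at (363,211). In the scene view the valve is at (236,180) and the handle at (219,165). This agrees with the networks: the hub-to-handle radius is about 54 mm and the heights are right. Next I move above it, refine with the wrist camera, and check IK round the circle.

Run:
```python
from plant import r, vision, models, telemetry, inverse_kinematics as ik
import cv2, numpy as np
q=[0,.70710678,.70710678,0]
p=telemetry.current_ee_pos()
r.move_l([p[0],p[1],.32],vel=.2)
r.move_to([.50,-.165,.32],q)
for z in [.125,.2]:
  J=[ik([.568+.055*np.cos(a),-.1465+.055*np.sin(a),z],q) for a in np.linspace(0,6.28,13)]
  print(all(j is not None for j in J)); J=np.array(J); print(J.min(0).round(2),J.max(0).round(2))
for x,y in [(.50,-.165),(.53,-.12)]:
  r.move_to([x,y,.32],q)
  im=vision.snapshot("wrist"); cv2.imwrite(f"pics/w{x}.png",im[:,:,::-1])
  for n in ["wheel_hub","wheel_hold","wheel_grip"]:
    print(n,[(np.round(d["at"],3),round(d["score"],2)) for d in models.mark_of(n,"wrist")][:3])
print(telemetry.current_t())
```

```text
True
[-0.47  0.29  1.51 -0.    1.1  -0.47] [-0.28  0.44  1.75 -0.    1.2  -0.28]
True
[-0.47  0.23  1.4  -0.    1.28 -0.47] [-0.28  0.39  1.63 -0.    1.36 -0.28]
wheel_hub [(array([ 0.567, -0.142,  0.086]), 0.92), (array([ 0.764, -0.198,  0.   ]), 0.27)]
wheel_hold [(array([ 0.582, -0.195,  0.12 ]), 0.81)]
wheel_grip [(array([ 0.582, -0.195,  0.099]), 0.65), (array([ 0.555,  0.005, -0.004]), 0.3)]
wheel_hub [(array([ 0.568, -0.148,  0.087]), 0.72)]
wheel_hold [(array([ 0.58 , -0.194,  0.12 ]), 0.72)]
wheel_grip [(array([ 0.581, -0.194,  0.093]), 0.56)]
5.0417
```

Run:
```python
from plant import r, vision, models, telemetry as t, gripper_to
import cv2, numpy as np
q=[0,.70710678,.70710678,0]
r.move_to([.5795,-.1965,.23],q)
print(r.move_l([.5795,-.1965,.125],vel=.1,guard=10))
print(gripper_to(.0,25),t.current_opening(),t.current_finger_force(),t.current_wrist_force(),t.current_ee_pos(),t.current_t())
im=vision.snapshot("scene"); 
cv2.imwrite("pics/g.png",cv2.resize(im[100:260,140:340],None,fx=3,fy=3)[:,:,::-1])
```

```text
False
False 0.021058891513035752 24.999886244768277 [ 0.4660441  -0.74741567 -1.75565457] [ 0.5796189  -0.19652789  0.12500441] 7.925
```

View pics/g.png

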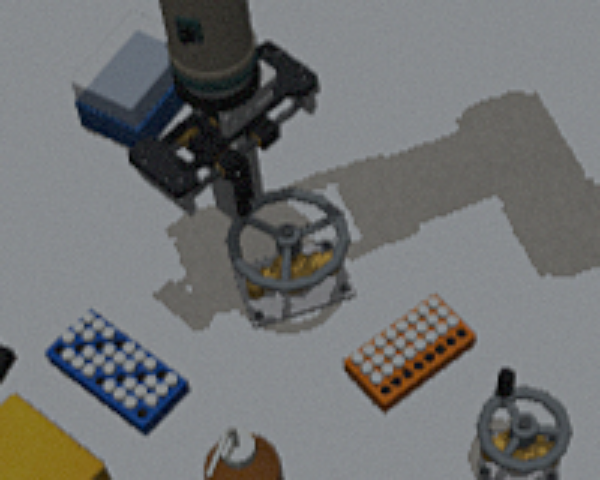

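The fingers hold the handle at (238,185) in the crop, with an opening of 21 mm and 25 N. Now I turn clockwise in short chords until the tangential force rises.

```bash
cat > h.py <<'E'
from plant import r, telemetry as t
import numpy as np
C=np.array([.568,-.146]); R=.055; Z=.125
def pt(a): return [C[0]+R*np.cos(a),C[1]+R*np.sin(a),Z]
def ang():
    p=np.array(t.current_ee_pos())[:2]-C; return np.arctan2(p[1],p[0]),np.hypot(*p)
def ft():  # radial, tangential (anticlockwise +) force on tool
    a,_=ang(); f=t.current_wrist_force(); u=np.array([np.cos(a),np.sin(a)])
    return f[0]*u[0]+f[1]*u[1], -f[0]*u[1]+f[1]*u[0], f[2]
E
python3 - <<'E'
from h import *
a=ang()[0]; a0=a
while a0-a<6.2:
    a-=np.radians(15)
    g=r.move_l(pt(a),vel=.08,guard=14)
    f=ft(); print(round(a,3),g,np.round(ang(),4),np.round(f,1),round(t.current_t(),2))
    if g or abs(f[0])>12 or f[1]>9: break
E
```

```text
-1.606 False [-1.64    0.0518] [-6.9 -1.6  2.8] 8.3
-1.868 False [-1.9027  0.0517] [-7.4 -1.4  0.9] 8.63
-2.13 False [-2.1609  0.0519] [-7.7 -2.1 -0.6] 8.97
-2.392 False [-2.4172  0.0522] [-8.4 -2.  -2.1] 9.3
-2.653 False [-2.6729  0.0528] [-7.1 -1.  -3.1] 9.63
-2.915 False [-2.9371  0.0534] [-5.4 -2.7 -3.5] 9.97
-3.177 False [3.0756 0.0543] [-5.6 -2.2 -4. ] 10.3
-3.439 False [2.8192 0.0551] [-3.4 -2.2 -4.4] 10.63
-3.701 False [2.567  0.0559] [-1.4 -1.3 -0.9] 10.97
-3.962 False [2.3051 0.0566] [ 3.3 -1.1  3. ] 11.3
-4.224 False [2.0484 0.0573] [ 7.1 -0.2  3.6] 11.63
-4.486 False [1.7828 0.0578] [ 7.6 -1.   1.8] 11.97
-4.748 False [1.5128 0.0581] [ 8.4 -1.3  1.3] 12.3
-5.01 False [1.2423 0.0583] [ 8.4 -1.8 -1.1] 12.63
-5.271 False [0.9738 0.0581] [ 7.2 -1.5 -2.9] 12.97
-5.533 False [0.7099 0.0577] [ 6.5 -2.7 -3. ] 13.3
-5.795 False [0.4545 0.0571] [ 5.6 -2.5 -3.3] 13.63
-6.057 False [0.1994 0.0564] [ 5.1 -3.  -4.2] 13.97
-6.319 False [-0.0565  0.0556] [ 5.  -1.9 -3. ] 14.3
-6.58 False [-0.3125  0.0547] [ 3.3 -1.7 -1.5] 14.63
-6.842 True [-0.4307  0.0546] [0.8 3.6 3. ] 14.86
```

```bash
sed -i 's/C=np.array.*; R=/C=np.array([.569,-.143]); R=/' h.py
python3 - <<'E'
from h import *
print(np.round(ang(),4),np.round(ft(),1))
a=ang()[0]
for k in range(4):
    a-=.06
    g=r.move_l(pt(a),vel=.03,guard=30); r.hold(.15)
    f=ft(); print(round(a,3),g,np.round(ang(),4),np.round(f,1),round(t.current_t(),2))
    if f[1]>18: break
E
```

```text
[-0.4879  0.055 ] [0.6 3.7 3. ]
-0.548 False [-0.491  0.055] [ 3.6  7.3 -1.9] 15.26
-0.608 False [-0.4957  0.0549] [ 2.8 13.7 -3.1] 15.67
-0.668 False [-0.5013  0.0549] [ 4.7 19.8 -4.7] 16.07
```

It's firmly against the stop: TCP pinned at −0.49 rad with a 20 N reaction. Now two full turns anticlockwise.

Run:
```python
from h import *
import sys
s=-.488; N=48; tot=0; last=ang()[0]
for k in range(1,N+1):
    g=r.move_l(pt(s+4*np.pi*k/N),vel=.08,guard=30)
    n=ang()[0]; tot+=(n-last+np.pi)%(2*np.pi)-np.pi; last=n
    if k%6==0 or g: print(k,g,round(tot,3),np.round(ang(),4),np.round(ft(),1),round(t.current_finger_force(),1),round(t.current_t(),2))
    if g: break
r.hold(.3); print(np.round(ang(),4),np.round(ft(),1),t.current_ee_pos())
import cv2; from plant import vision,models
im=vision.snapshot("scene"); cv2.imwrite("pics/e.png",cv2.resize(im[100:260,140:340],None,fx=3,fy=3)[:,:,::-1])
for n in ["wheel_hold","wheel_grip"]: print([(d["at"],d["score"]) for d in models.mark_of(n,"scene")][:2])
```

```text
6 False 1.614 [1.1129 0.0548] [0.2 1.2 1.9] 25.0 18.19
12 False 3.176 [2.6742 0.055 ] [-1.   1.8 -1.7] 25.0 20.19
18 False 4.749 [-2.0358  0.0552] [ 1.3  2.1 -1.9] 25.0 22.19
24 False 6.314 [-0.4703  0.055 ] [ 3.1  1.  -1.5] 25.0 24.19
30 False 7.896 [1.1118 0.0548] [-0.5  1.2  1.2] 25.0 26.19
36 False 9.458 [2.6735 0.055 ] [-0.8  0.8 -0.5] 25.0 28.19
42 False 11.033 [-2.0347  0.0552] [ 1.6  1.5 -1.8] 25.0 30.19
48 False 12.597 [-0.4708  0.0549] [ 2.8  0.8 -2.1] 25.0 32.19
[-0.4876  0.055 ] [ 3.   1.3 -2.2] [ 0.61756312 -0.16875517  0.12504386]
[([0.5699, -0.1423, 0.0862], 0.7), ([0.6111, -0.1703, 0.1204], 0.51)]
[]
```

View pics/e.png

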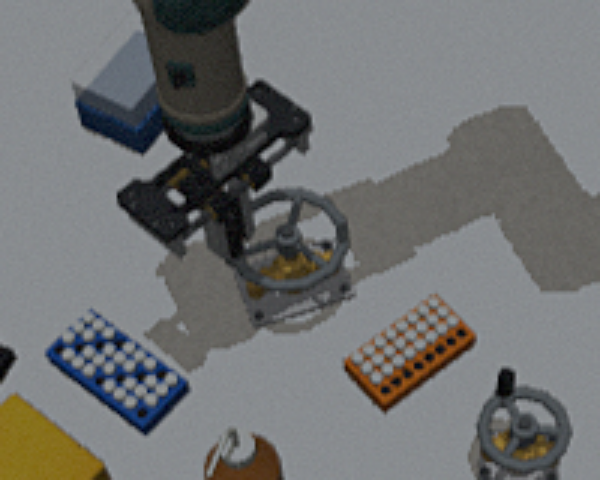

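The fingers still hold the handle at (235,235) in the crop, at the shut direction plus two turns. The small valve and the racks haven't moved, so I'm handing in.

```bash
python3 -c "
from plant import r
print(r.sign_off())"
```

```text
the job is handed in; nothing more can be done
None
```

The larger valve was shut firmly against its stop, then backed off two full turns (about 12.57 rad by arm position), and the job was handed in at about 33 s with the handle still gripped at 25 N; no verdict was returned.

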